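# Cap the sample canister without crossing its threads

### The job

Screw the blue cap onto the open sample canister in the sprung capping stand: set it level on the mouth, start it gently, and turn it clockwise (seen from above) until it is fully home, then let go. If it binds early while it still sits high, the threads are crossed: stop, back it off anticlockwise until you feel it drop into the thread, and start again, never forcing the turn or pressing hard. Leave everything else on the bench as it is.

Things in the scene. Friction and masses are not known exactly. Their poses are not given: they have to be found in the camera images.
- cap: Loose blue screw cap, about 120 g, upright on the bench. Origin: centre of its underside, z up along its axis. Skirt 62 mm in diameter and 30 mm high, open below (28 mm inner radius, closed from 26.5 mm up); on it a round ribbed grip knob 44 mm in diameter, 32 mm high, with a white disc on top: 62 mm tall in all. It may start left or right of the canister.
- cap_knob (a point): Point on the cap's axis 52 mm above its underside, 10 mm below the knob's top and 22 mm above the skirt's shoulder: a good height to grip the knob, across its diameter, firmly (30 to 40 N does no harm), at any yaw.
- cap_lugs (a point): Point on the cap's axis 4 mm above its underside, in the plane of three round lugs inside the skirt (5 mm thick, 120 degrees apart, reaching in to a 20 mm radius) that run in the canister's thread. Nothing outside shows at which angle they are.
- stand: Grey round foot of the capping stand, 116 mm in diameter, 22 mm high, fixed to the bench, placed differently each time; origin under its centre. Above it a sprung plate with a rubber collar holds the canister, a metal pot 75 mm in diameter.
- mouth (a point): Centre of the canister's mouth, top of its neck, z up; about 157 mm above the bench (less when the stand is pressed). Neck: tube 38 mm in outer diameter, its top 5 mm tapered to 30 mm. Cap's underside below this point: about 9.5 mm when the lugs lie on top of the thread (4.5 on the lips), 17 to 18.5 mm when dropped into a start, about 24.5 mm when fully home.
- thread_top (a point): Point on the neck's axis 8 mm below the mouth, level with the flat top of the coarse three-start thread (outer diameter 52 mm). Starts are 120 degrees apart, about 15 degrees wide; their angle differs each time and is not measured. Just anticlockwise of each start a lip stands 5 mm up: clockwise, lugs on top jam on a lip within 90 degrees. That is crossed.
- thread_start (a point): Point on the neck's axis 17.5 mm below the mouth, level with the cap's underside once started. Backed off anticlockwise, at most 110 degrees from the lip, lightly pressed, the cap drops about 8 mm into a start; 15 degrees on it meets a wall. From there clockwise it sinks 0.08 mm per degree and stops solidly after 80 to 95 degrees: home. Friction under a 3 N press: below 0.1 N m.
- nest_press (a joint): How far the sprung stand is pressed down, in m: 0 free, 0.022 at the end of its travel. It begins to give at about 1 N and takes 0.5 N more per mm. More than 0.015 (about 8.5 N) is pressing too hard.
- nest_twist (a joint): How far the canister in its sprung rubber collar is twisted along by the cap, in rad: 0 at rest, positive clockwise seen from above, spring 1.8 N m per rad, returning to 0 when let go. More than 0.28 either way (about 0.5 N m) is forcing the thread; 0.1 to 0.18 is plain resistance, and snug enough at home.
- pipette: Bystander: grey pipette lying on the bench, 230 mm long, 22 mm high, origin under its middle.
- tips_yellow: Bystander: yellow tip box, 85 x 122 mm, 58 mm high; origin under its centre.
- tips_orange: Bystander: orange tip box, 85 x 122 mm, 58 mm high; origin under its centre.
- mouse: Bystander: black computer mouse, 105 x 62 mm, 34 mm high, on a thin grey mat.
- handset: Bystander: black handset, 150 x 44 mm, 24 mm high, origin under its centre.
- spare_cap: Bystander: small blue bottle cap, 32 mm in diameter, 12 mm high; not the cap for the canister.
- beaker: Bystander: clear beaker, 70 mm in diameter, 85 mm high; origin under its centre.
Mind the look-alikes: they are no part of the job. Several things look just like the cap: the one meant starts farthest to the robot's right.

How it is judged:
By the outcome, as a careful person would: the job done as asked, in the order asked, and still so for the second after the job is handed in, with the robot touching nothing.
It also fails if it takes over 72 s, if anything falls off the work surface, if the arm or the gripper's body presses on something with over 40 N, if the wrist force passes 120 N, or if a joint passes its speed limit or range.

### The arm

A 6-joint arm with a two-finger parallel gripper is mounted at the origin on the work surface. World frame = base frame: x ahead of the robot, y to its left, z up, the work surface at z = 0. Lengths are in m, angles in rad, forces in N, time in s.
With the tool pointing down it reaches from about 0.25 to 0.725 m from the base axis. Payload 9.7 kg.
Tool frame: the origin (TCP) lies at the very end of the fingers, on their centre line; the grasp point (between the pads) lies 19 mm behind it; z points along the fingers, y is the line along which they close (so a half turn about z gives the same grasp; the last joint's range is limited). The gripper opens to 85 mm and grips with 20 to 120 N. Pads are 22 mm wide; open, the fingers measure 114 mm over their backs; the gripper's body (76 mm by 85 mm) begins 54 mm behind the grasp point. The pads swing forward as they close: fully open they stand 13 mm farther back than shut.
Start: joints at [-1.237, 0.087, 0.176, 1.66, 0, 1.571], TCP at [0.18, -0.52, 0.231] pointing down, gripper open.
Joint ranges: [-3.13, 3.13], [-0.85, 1.81], [-1.15, 1.24], [-2.2, 2.28], [-1.44, 1.52], [-3.14, 3.14]. Speed limits (rad/s): [2.22, 2.22, 2.57, 3.14, 3.14, 3.14].

### API

Orientations are given as a unit quaternion [x, y, z, w].
In Python, from bench import * gives the robot as it stands.
- The arm moves only by the tool drive_tool, never from a script. Its argument "targets" is a list of rows, each a list of 3 entries, a list of its own where there are three numbers: the shift along the tool's x, y, z as a fraction of full scale, then the turn, a rotation vector about the tool's x, y, z as a fraction of full scale, then the opening, from 0 (shut) to 1 (fully open). In form: [[[x, y, z], [wx, wy, wz], claw], ...]. A call has 1 to 12 rows; each row shifts and turns the commanded pose from where the row before left it, along the tool's axes as they then stand; what a row does not reach is not made up. Full scale, the value 1, is 0.4 m for a shift and 60 degrees for a turn. A row lasts 1/8 s, in which the tool goes at most 62.5 mm and 10.7 degrees, less where a joint would pass 70% of its speed; a pose out of reach is approached as far as the arm can. A call with a number of a shift or a turn outside -1 to 1 is refused whole. A call with a gripper value outside its range is refused whole. The fingers move at their own pace and stop on an object; "squeeze" is the grip in N (left out, the last holds). Time passes only in rows, so rows that do not move let the fingers close. It gives the time, the measured TCP pose, the force, the opening and the grip force at its end, in the units of the state.
- get_obs(): the state, without advancing time (a new reading comes with each control period).
- get_image(name): name is "side" or "top" or "wrist"; returns the picture (420x560x3 uint8, red, green, blue); there is no depth.
- calibration(name): a dict with "fx", "fy", "cx", "cy" (pixels), "rvec" (rotation vector, rad) and "tvec" (3), from world to camera coordinates, as OpenCV has them; the wrist camera has in their place "mount" (4x4, takes a point from camera to tool coordinates, whose origin is the TCP and whose axes are the flange's). Camera axes: x right, y down, z forward; pixel columns grow to the right and rows downward; lengths in m; the calibration is good to about 2 mm. A picture is of the moment at which its call begins: read the wrist's pose just before it. calibration takes no time and is no camera call.
- close_job(): hands the job in; it is judged then, once.
Trained networks look in the newest picture that a camera, given by its name, has taken for a name from the list of things; names that differ only in an ending like _2 or _b are one class to them, and where a whole thing is asked for, a point or a joint stands for the part that bears it (a point fixed in the world has none). Each returns a list of dicts, best first, with "score" (0 to 1); they miss things now and then, are a little off and sometimes report something else, mostly with a low value. They report only what shows in the picture. A call takes as long as a camera call. They do not tell look-alikes from the thing itself.
- cut_out(camera, target): "mask" (420x560 bool, what is visible of it) and "rect" ([left, top, right, bottom] in pixels, round what is visible of it).
The state is a dict: "clock": time; "qpos": joint angles; "dq": joint speeds; "effort": joint torques, N m; "eef_pos": TCP position; "orientation": TCP orientation; "wrist_force": force on the tool from outside, world axes, zero at the start; "moment": the same for the moment, N m; "gripper_width": finger opening in m; "grasp_force": force on a finger pad.
Only numpy, scipy, OpenCV 4.12 (cv2) and the standard library are available. Lean on these libraries where they do the work, as an engineer would, in place of code of your own. Each camera call takes 0.05 s, during which the arm holds its last target. There are 200 camera calls.

## Working session

There is one attempt and no reset: what is moved stays moved. The work goes in short steps, Python scripts to look and compute and a tool call to move; the robot and the scene stay as the last step left them, time stands still between calls to the robot, and variables do not carry over. Pictures are saved under pics/ and viewed, at most 10 in all, crops included, and the job is handed in when it is done.

Besides the shell and the picture viewer there is one more tool, called after "Request:" by a JSON object that holds its "fn" and its "kwargs". drive_tool: Moves the arm, as the interface text tells. Shift numbers are shares of 0.4 m and turn numbers shares of 60 degrees, none past 1 either way. Its arguments: {"type":"object","properties":{"targets":{"type":"array"},"squeeze":{"type":"number"}},"required":["targets"]}

```bash
mkdir -p pics; cat > h.py <<'E'
from bench import *
import numpy as np, cv2
from scipy.spatial.transform import Rotation as R
def cam(n,obs=None):
    c=calibration(n)
    K=np.array([[c['fx'],0,c['cx']],[0,c['fy'],c['cy']],[0,0,1.]])
    if 'mount' in c:
        T=np.eye(4);T[:3,:3]=R.from_quat(obs['orientation']).as_matrix();T[:3,3]=obs['eef_pos']
        M=T@np.array(c['mount']); Rw=M[:3,:3]; o=M[:3,3]
    else:
        Rm=cv2.Rodrigues(np.array(c['rvec'],float))[0]; Rw=Rm.T; o=-Rm.T@np.array(c['tvec'],float).ravel()
    return K,Rw,o
def px2w(cm,uv,z):
    K,Rw,o=cm; d=Rw@np.linalg.inv(K)@np.array([uv[0],uv[1],1.]); return o+d*(z-o[2])/d[2]
def w2px(cm,p):
    K,Rw,o=cm; q=K@Rw.T@(np.asarray(p)-o); return q[:2]/q[2]
def save(n,im): cv2.imwrite('pics/'+n,im[:,:,::-1])
E
python3 - <<'E'
from h import *
o=get_obs(); print(o)
for n in ['top','side']:
    im=get_image(n); save(n+'0.png',im); c=cam(n); print(n,c[2],c[1][:,2])
    for t in ['cap','cap_knob','stand','mouth','spare_cap']:
        for d in cut_out(n,t)[:5]:
            r=d['rect']; print(t,round(d['score'],2),r,px2w(c,((r[0]+r[2])/2,(r[1]+r[3])/2),0.05).round(3))
E
```

```text
{'clock': 0.0, 'qpos': array([-1.23701137e+00,  8.74658008e-02,  1.75082793e-01,  1.65978152e+00,
        4.41839641e-06,  1.57081604e+00]), 'dq': array([-6.27214274e-04,  8.70645390e-04,  7.24444047e-04,  1.31617584e-03,
        9.24877778e-05,  6.93151598e-04]), 'effort': array([-4.53120037e-04, -5.20386350e+01,  4.64802897e+01,  1.63862959e-02,
       -4.33272874e-05, -1.53678595e-06]), 'eef_pos': array([ 0.18011473, -0.51941894,  0.23055357]), 'orientation': array([ 9.86107152e-01,  1.66109050e-01, -1.11470460e-04, -6.74963386e-04]), 'wrist_force': array([-0.69732201, -0.63624855,  0.23152127]), 'moment': array([ 0.02636004,  0.03243592, -0.00970227]), 'grasp_force': 0.0, 'gripper_width': 0.08540818343879954}
top [0.26105039 0.01303294 1.41270843] [ 0.18709386 -0.00360122 -0.98233544]
cap 0.73 [150.2, 263.1, 173.9, 286.4] [0.322 0.3   0.05 ]
cap 0.7 [141.5, 301.1, 168.4, 322.7] [0.228 0.314 0.05 ]
cap 0.59 [184.2, 193.2, 207.8, 211.8] [0.513 0.218 0.05 ]
cap_knob 0.93 [141.6, 296.6, 167.8, 324.3] [0.232 0.314 0.05 ]
cap_knob 0.85 [147.7, 265.4, 170.7, 288.3] [0.317 0.307 0.05 ]
c
[... 623 characters left out ...]
.342 0.05 ]
cap 0.26 [209.4, 355.4, 230.1, 371.0] [0.382 0.413 0.05 ]
cap_knob 0.97 [206.3, 269.3, 237.5, 302.7] [0.494 0.247 0.05 ]
cap_knob 0.96 [257.1, 328.0, 289.6, 369.0] [0.311 0.334 0.05 ]
cap_knob 0.65 [295.3, 352.1, 325.7, 394.8] [0.226 0.347 0.05 ]
cap_knob 0.47 [260.8, 159.8, 300.7, 217.5] [ 0.576 -0.182  0.05 ]
stand 0.79 [261.2, 160.7, 299.3, 216.5] [ 0.578 -0.181  0.05 ]
stand 0.63 [339.1, 154.4, 361.9, 188.8] [ 0.429 -0.393  0.05 ]
mouth 0.59 [239.2, 229.7, 320.4, 252.9] [0.457 0.042 0.05 ]
mouth 0.57 [266.1, 160.5, 296.8, 203.3] [ 0.593 -0.218  0.05 ]
mouth 0.31 [261.0, 161.0, 297.0, 215.2] [ 0.582 -0.182  0.05 ]
spare_cap 0.78 [211.3, 356.2, 229.3, 372.8] [0.38  0.414 0.05 ]
```

View pics/top0.png

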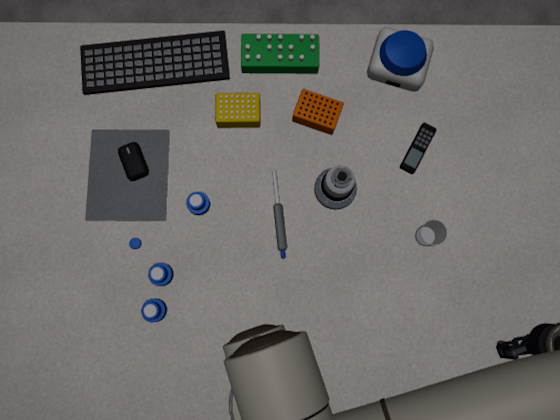

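View pics/side0.png

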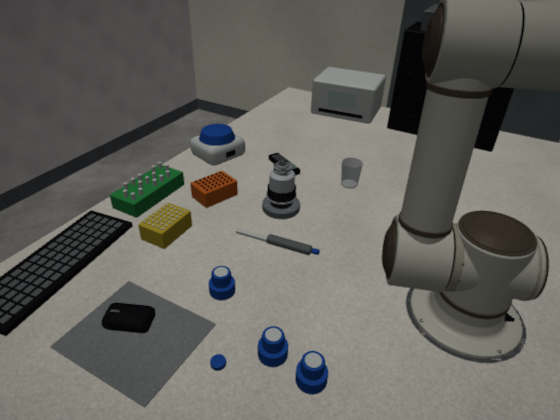

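The top picture shows three cap look-alikes at about (198,203), (160,274) and (153,310). The canister is at (340,180). The robot's right is −y, so (198,203), with y≈0.21, is the farthest right and fits the description. The small disc at (135,243) is the spare cap.

```bash
python3 - <<'E'
from h import *
t=cv2.imread('pics/top0.png'); s=cv2.imread('pics/side0.png')
f=lambda im,u,v,h:cv2.resize(im[v-h:v+h,u-h:u+h],(390,390),interpolation=cv2.INTER_CUBIC)
a=np.hstack([f(t,198,203,26),f(t,337,183,30)]); cv2.imwrite('pics/crop1.png',a)
ct=cam('top')
def disc(im,u,v,h=14):
    c=im[v-h:v+h,u-h:u+h].astype(int); m=(c.min(2)>110)
    ys,xs=np.nonzero(m); return xs.mean()+u-h,ys.mean()+v-h,m.sum()
for n,im,u,v in [('top',t,198,201),('side',s,221,272),('top',t,158,274),('top',t,151,310)]:
    d=disc(im,u,v); print(n,d,px2w(cam(n),d[:2],.062).round(4))
for r in ([188,190,210,216],):
    pass
# blue mask of cap: skirt
E
```

```text
top (np.float64(196.5509708737864), np.float64(197.63106796116506), np.int64(412)) [0.5234 0.2154 0.062 ]
side (np.float64(219.90949227373068), np.float64(266.5121412803532), np.int64(453)) [0.5267 0.2073 0.062 ]
top (np.float64(153.98469387755102), np.float64(272.7448979591837), np.int64(392)) [0.3267 0.318  0.062 ]
top (np.float64(146.7908163265306), np.float64(309.06632653061223), np.int64(392)) [0.2355 0.3319 0.062 ]
```

View pics/crop1.png

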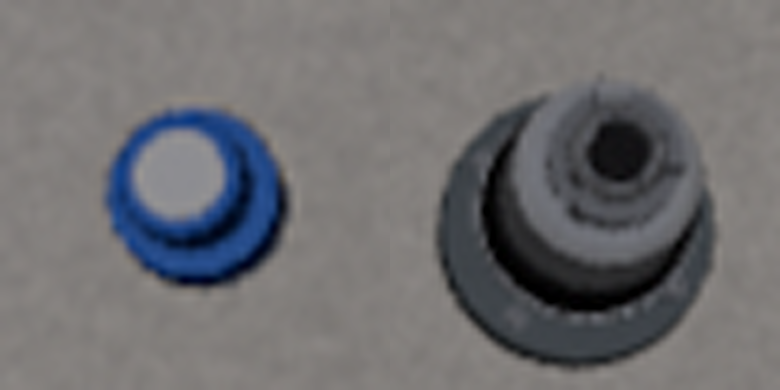

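The crop confirms it. The left half is the meant cap: blue skirt and knob, with the white disc centre at about (196.0,200.1). The right half is the canister, with its mouth hole at about (342.4,176.4).

```bash
cat >> h.py <<'E'
def rel(p,yaw=None):
    "total shift (fractions of full scale) in present tool axes to reach p"
    o=get_obs(); Rm=R.from_quat(o['orientation']).as_matrix()
    return (Rm.T@(np.asarray(p)-o['eef_pos'])/0.4).round(4)
E
python3 - <<'E'
from h import *
ct,cs=cam('top'),cam('side')
c=px2w(ct,(196.0,200.1),.062); m=px2w(ct,(342.4,176.4),.157); print(c,m, w2px(cs,c),w2px(cs,m))
print(calibration('wrist'))
o=get_obs(); Rm=R.from_quat(o['orientation']).as_matrix(); print(Rm.round(3))
print(rel([c[0],c[1],.2]))
E
```

```text
[0.51678501 0.21660706 0.062     ] [ 0.56027706 -0.15737856  0.157     ] [221.09384385 270.38003835] [282.60393403 162.60833598]
{'fx': 304.1442953606421, 'fy': 304.1442953606421, 'cx': 278.25860855032334, 'cy': 211.3785283935423, 'mount': array([[ 1.00235439e-03, -9.54028502e-01, -2.99714218e-01,
         7.64913430e-02],
       [ 9.99999470e-01,  8.86201117e-04,  5.23474438e-04,
        -4.81324265e-04],
       [-2.33802459e-04, -2.99714584e-01,  9.54028885e-01,
        -1.43002457e-01],
       [ 0.00000000e+00,  0.00000000e+00,  0.00000000e+00,
         1.00000000e+00]])}
[[ 0.945  0.328  0.   ]
 [ 0.328 -0.945 -0.   ]
 [-0.     0.    -1.   ]]
[ 1.3981 -1.4634  0.0782]
```

Request:
{"fn": "drive_tool", "kwargs": {"targets": [[[0.1,-0.105,0],[0,0,0],1],[[0.1,-0.105,0],[0,0,0],1],[[0.1,-0.105,0],[0,0,0],1],[[0.1,-0.105,0],[0,0,0],1],[[0.1,-0.105,0.0],[0,0,0],1]]}}

```text
clock: 1.23
eef_pos: [0.3007, -0.2541, 0.2315]
orientation: [0.986, 0.166, 0.0, 0.0]
wrist_force: [1.4, 0.7, 0.5]
gripper_width: 0.0854
grasp_force: 0.0
```

```bash
python3 - <<'E'
from h import *
o=get_obs(); print(o['clock'],o['qpos'].round(3),o['eef_pos'])
yaw0=np.degrees(2*np.arctan2(o['orientation'][1],o['orientation'][0])); print(yaw0)
print(rel([.5168,.2166,.2]))
E
```

```text
1.225 [-0.702 -0.284 -0.165  1.689  0.     2.107] [ 0.30071795 -0.25407795  0.23146625]
19.09361378913487
[ 0.8954 -0.9353  0.0784]
```

Request:
{"fn": "drive_tool", "kwargs": {"targets": [[[0.0995,-0.104,0.008],[0,0,-0.148],1],[[0.1145,-0.0872,0.008],[0,0,-0.148],1],[[0.1266,-0.0684,0.008],[0,0,-0.148],1],[[0.1356,-0.048,0.008],[0,0,-0.148],1],[[0.1414,-0.0265,0.008],[0,0,-0.148],1],[[0.1438,-0.0043,0.008],[0,0,-0.148],1],[[0.1428,0.018,0.008],[0,0,-0.148],1],[[0.1383,0.0399,0.008],[0,0,-0.148],1],[[0.1304,0.0608,0.008],[0,0,-0.148],1],[[0,0,0],[0,0,0],1]]}}

```text
clock: 2.48
eef_pos: [0.5177, 0.2177, 0.2005]
orientation: [0.647, 0.762, -0.001, -0.001]
wrist_force: [0.3, -1.1, -0.3]
gripper_width: 0.0855
grasp_force: 0.0
```

```bash
python3 - <<'E'
from h import *
o=get_obs(); print(o['clock'],o['qpos'].round(3),o['eef_pos'],o['orientation'])
im=get_image('wrist'); save('w1.png',im); c=cam('wrist',o)
for t in ['cap','cap_knob']:
    for d in cut_out('wrist',t)[:3]: print(t,d['score'],d['rect'])
print(w2px(c,[.5168,.2166,.062]))
h=cv2.cvtColor(im,cv2.COLOR_RGB2HSV); m=((h[:,:,1]<60)&(h[:,:,2]>150)).astype(np.uint8)
n,l,s,ce=cv2.connectedComponentsWithStats(m)
for i in range(1,n):
    if s[i,4]>300: print(s[i],ce[i],px2w(c,ce[i],.062))
t=get_image('top'); save('top1.png',t)
print(rel([.5168,.2166,.06]))
E
```

```text
2.475 [0.398 0.108 0.139 1.604 0.    1.806] [0.51765113 0.21768482 0.2004696 ] [ 6.47156029e-01  7.62356568e-01 -1.01737698e-03 -7.08671937e-04]
cap 0.76 [44.9, 22.5, 138.7, 99.7]
cap 0.61 [249.5, 157.3, 308.7, 218.5]
cap 0.56 [0.0, 0.0, 44.1, 68.2]
cap_knob 0.81 [46.8, 25.5, 142.6, 98.6]
cap_knob 0.64 [1.3, 1.8, 45.9, 68.0]
[277.69274789 200.9311408 ]
[0.0067 0.0005 0.3573]
```

View pics/w1.png

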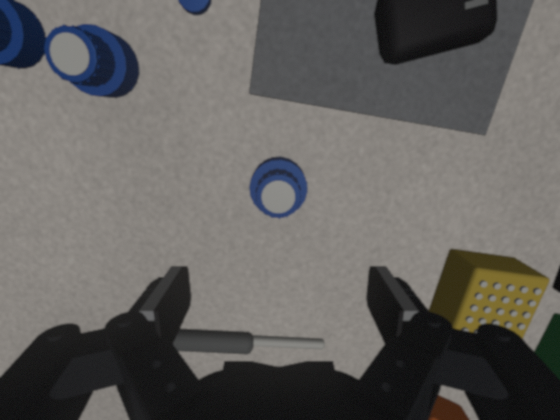

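View pics/top1.png

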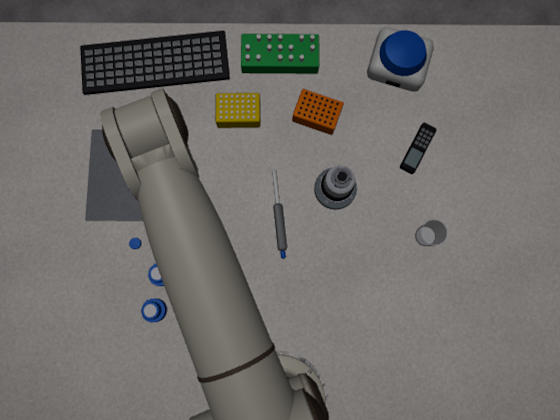

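The wrist picture shows the meant cap with its disc at about (278,196). The top picture, now with the arm out of the way, shows no further cap on the right.

```bash
python3 - <<'E'
from h import *
o=get_obs(); c=cam('wrist',o); im=cv2.imread('pics/w1.png')
h=cv2.cvtColor(im,cv2.COLOR_BGR2HSV)
b=((h[:,:,0]>95)&(h[:,:,0]<130)&(h[:,:,1]>110)).astype(np.uint8); b[:140]=0;b[235:]=0;b[:,:230]=0;b[:,330:]=0
cn=max(cv2.findContours(b,cv2.RETR_EXTERNAL,cv2.CHAIN_APPROX_NONE)[0],key=cv2.contourArea)
f=np.zeros_like(b); cv2.drawContours(f,[cn],-1,1,-1)
w=f*(h[:,:,1]<70)*(h[:,:,2]>90); n,l,s,ce=cv2.connectedComponentsWithStats(w.astype(np.uint8))
i=1+s[1:,4].argmax(); print(s[i],ce[i],px2w(c,ce[i],.062).round(4)); print(cv2.boundingRect(cn))
g=px2w(c,ce[i],.062)
print(rel([g[0],g[1],.034]))
E
```

```text
[261 180  34  34 910] [277.76923077 196.44725275] [0.516  0.2167 0.062 ]
(251, 159, 55, 58)
[ 0.0073 -0.0015  0.4223]
```

```bash
python3 - <<'E'
from h import *
for k in range(2):
    o=get_obs(); c=cam('wrist',o); print(o['clock'],o['eef_pos'],o['orientation'],w2px(c,[.516,.2167,.062]),px2w(c,(277.77,196.45),.062))
    im=get_image('wrist')
E
```

```text
2.675 [0.51698226 0.21393152 0.20292713] [6.49746569e-01 7.60150880e-01 1.23352220e-04 1.44144985e-04] [277.78583068 196.45342595] [0.5159844  0.21670098 0.062     ]
2.725 [0.51702395 0.21377575 0.20316845] [6.49818289e-01 7.60089477e-01 3.45687079e-04 2.42807453e-04] [277.69983702 196.24890302] [0.51609804 0.21651288 0.062     ]
```

```bash
cat >> h.py <<'E'
def capdisc(im,z,c,lo=(140,235,200,360)):
    h=cv2.cvtColor(im,cv2.COLOR_RGB2HSV)
    b=((h[:,:,0]>95)&(h[:,:,0]<130)&(h[:,:,1]>110)).astype(np.uint8)
    m=np.zeros_like(b); m[lo[0]:lo[1],lo[2]:lo[3]]=1; b*=m
    cn=max(cv2.findContours(b,cv2.RETR_EXTERNAL,cv2.CHAIN_APPROX_NONE)[0],key=cv2.contourArea)
    f=np.zeros_like(b); cv2.drawContours(f,[cn],-1,1,-1)
    w=f*(h[:,:,1]<70)*(h[:,:,2]>90); n,l,s,ce=cv2.connectedComponentsWithStats(w.astype(np.uint8))
    i=1+s[1:,4].argmax(); return s[i,4],ce[i],px2w(c,ce[i],z).round(4)
E
python3 - <<'E'
from h import *
for k in range(5):
    o=get_obs(); c=cam('wrist',o); im=get_image('wrist'); print(o['clock'],o['eef_pos'].round(4),o['dq'].round(3)); print(capdisc(im,.062,c))
t=get_image('top'); 
print(rel([.5165,.2185,.034]))
E
```

```text
2.775 [0.5171 0.2137 0.2032] [-0.    -0.002  0.002 -0.004 -0.001 -0.002]
(np.int32(902), array([278.5       , 191.93569845]), array([0.5162, 0.221 , 0.062 ]))
2.825 [0.5171 0.2138 0.2032] [ 0.002  0.003  0.002  0.001  0.001 -0.   ]
(np.int32(903), array([278.45736434, 191.96788483]), array([0.5162, 0.221 , 0.062 ]))
2.875 [0.5172 0.2139 0.2032] [ 0.006  0.003  0.002 -0.001 -0.001  0.001]
(np.int32(903), array([278.40863787, 192.10188261]), array([0.5162, 0.221 , 0.062 ]))
2.925 [0.5172 0.214  0.2031] [ 0.004  0.005  0.002 -0.001 -0.    -0.001]
(np.int32(906), array([278.40397351, 192.25275938]), array([0.5162, 0.221 , 0.062 ]))
2.975 [0.5172 0.2141 0.203 ] [ 0.006  0.008  0.002 -0.002 -0.     0.002]
(np.int32(905), array([278.39558011, 192.36685083]), array([0.5162, 0.221 , 0.062 ]))
[ 1.030e-02 -4.000e-04  4.219e-01]
```

Request:
{"fn": "drive_tool", "kwargs": {"targets": [[[0.008,0,0.1],[0,0,0],1],[[0.008,0,0.1],[0,0,0],1],[[0,0,0.04],[0,0,0],1],[[0,0,0],[0,0,0],1],[[0,0,0],[0,0,0],1]]}}

```text
clock: 3.7
eef_pos: [0.5169, 0.2213, 0.1083]
orientation: [0.649, 0.761, 0.001, 0.0]
wrist_force: [-0.8, -0.1, -0.1]
gripper_width: 0.0853
grasp_force: 0.0
```

```bash
python3 - <<'E'
from h import *
for k in range(2):
    o=get_obs(); c=cam('wrist',o); im=get_image('wrist'); print(o['clock'],o['eef_pos'].round(4),o['dq'].round(3))
    for t in cut_out('wrist','cap')[:2]: print(t['rect'],t['score'])
    print(capdisc(im,.062,c,(100,300,180,380)))
print(rel([.5162,.2205,.034]),get_obs()['wrist_force'])
E
```

```text
3.7 [0.5169 0.2213 0.1083] [ 0.001 -0.004  0.006 -0.004 -0.002  0.   ]
[3.0, 0.0, 85.9, 98.9] 0.89
[240.2, 177.0, 318.9, 265.5] 0.65
(np.int32(1754), array([277.08950969, 236.57753706]), array([0.5162, 0.2211, 0.062 ]))
3.8 [0.517  0.2213 0.1082] [-0.001  0.001 -0.007 -0.005 -0.002  0.001]
[0.6, 0.1, 85.1, 99.0] 0.94
[237.6, 176.3, 319.9, 264.3] 0.56
(np.int32(1757), array([277.01992032, 236.70119522]), array([0.5162, 0.221 , 0.062 ]))
[-0.0017 -0.0019  0.1841] [0.10401881 0.11063004 0.0032114 ]
```

Request:
{"fn": "drive_tool", "kwargs": {"targets": [[[0,-0.0018,0.08],[0,0,0],1],[[0,0,0.08],[0,0,0],1],[[0,0,0.0245],[0,0,0],1],[[0,0,0],[0,0,0],1],[[0,0,0],[0,0,0],0],[[0,0,0],[0,0,0],0],[[0,0,0],[0,0,0],0],[[0,0,0],[0,0,0],0],[[0,0,0],[0,0,0],0],[[0,0,0],[0,0,0],0]], "squeeze": 35}}

```text
clock: 5.15
eef_pos: [0.516, 0.2212, 0.0339]
orientation: [0.649, 0.761, 0.001, 0.0]
wrist_force: [-1.5, 0.1, 6.3]
gripper_width: 0.0431
grasp_force: 35.3
```

```bash
python3 - <<'E'
from h import *
o=get_obs(); print(o['clock'],o['eef_pos'].round(4),o['wrist_force'],o['moment'],o['gripper_width'],o['grasp_force'],o['qpos'].round(3))
E
```

```text
5.15 [0.516  0.2212 0.0339] [-1.51803489  0.12021922  6.3474624 ] [-0.11775798  0.27950575  0.01102031] 0.04308305655711838 35.270562171936035 [ 0.405  0.127 -0.163  1.279  0.     1.818]
```

Request:
{"fn": "drive_tool", "kwargs": {"targets": [[[0,0,-0.06],[0,0,0],0],[[0,0,-0.13],[0,0,0],0],[[0,0,-0.13],[0,0,0],0],[[0,0,-0.13],[0,0,0],0],[[-0.08,-0.005,-0.05],[0,0,0],0],[[-0.14,-0.005,-0.04],[0,0,0],0],[[-0.15,-0.005,0],[0,0,0],0],[[-0.15,-0.005,0],[0,0,0],0],[[-0.15,-0.005,0],[0,0,0],0],[[-0.15,-0.005,0],[0,0,0],0],[[-0.15,-0.005,0],[0,0,0],0],[[-0.1,-0.005,0],[0,0,0],0]]}}

```text
clock: 6.65
eef_pos: [0.5668, -0.2069, 0.2485]
orientation: [0.65, 0.76, -0.0, -0.0]
wrist_force: [1.1, 0.3, -0.7]
gripper_width: 0.043
grasp_force: 36.1
```

Request:
{"fn": "drive_tool", "kwargs": {"targets": [[[-0.05,0,0],[0,0,0],0],[[0,0,0],[0,0,0],0],[[0,0,0],[0,0,0],0],[[0,0,0],[0,0,0],0]]}}

```text
clock: 7.15
eef_pos: [0.5702, -0.2227, 0.249]
orientation: [0.649, 0.761, 0.0, 0.0]
wrist_force: [0.8, 0.6, -1.0]
gripper_width: 0.043
grasp_force: 36.1
```

```bash
python3 - <<'E'
from h import *
o=get_obs(); c=cam('wrist',o); im=get_image('wrist'); save('w2.png',im)
print(o['clock'],o['eef_pos'].round(4),o['orientation'].round(4),o['wrist_force'].round(2),o['moment'].round(3),o['qpos'].round(3),o['dq'].round(3),o['gripper_width'])
print('pred',w2px(c,[.5603,-.1574,.157]))
for t in ['mouth','thread_top','stand']:
    for d in cut_out('wrist',t)[:2]:
        r=d['rect']; print(t,round(d['score'],2),r,px2w(c,((r[0]+r[2])/2,(r[1]+r[3])/2),.157).round(4))
E
```

```text
7.15 [ 0.5702 -0.2227  0.249 ] [6.486e-01 7.612e-01 1.000e-04 1.000e-04] [ 0.76  0.59 -0.99] [0.041 0.009 0.019] [-0.372  0.25   0.397  1.717  0.     1.039] [-0.002  0.     0.001 -0.001 -0.001 -0.002] 0.04299882446275694
pred [279.20382383 131.14617222]
mouth 0.87 [234.5, 77.4, 325.5, 168.4] [ 0.5599 -0.1515  0.157 ]
thread_top 0.75 [237.1, 75.4, 328.6, 168.1] [ 0.5619 -0.1503  0.157 ]
stand 0.75 [234.3, 69.8, 328.5, 172.5] [ 0.5608 -0.1501  0.157 ]
stand 0.62 [406.0, 34.0, 560.0, 178.6] [ 0.7045 -0.1163  0.157 ]
```

View pics/w2.png

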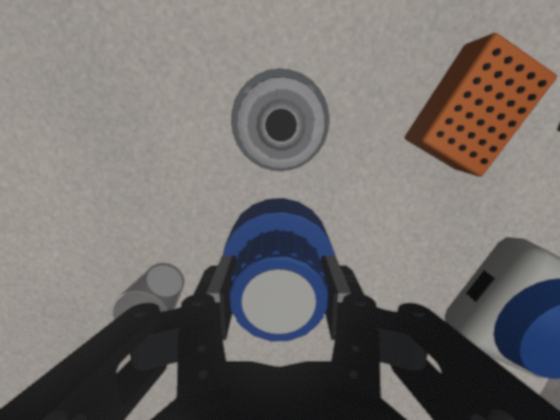

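The wrist picture shows the held cap with its disc at about (279,301). The canister mouth hole is at about (281,124).

```bash
python3 - <<'E'
from h import *
im=get_image('wrist'); o=get_obs(); c=cam('wrist',o)
g=cv2.cvtColor(im,cv2.COLOR_RGB2GRAY)
def blob(m,u,v,h):
    q=np.zeros_like(m,np.uint8); q[v-h:v+h,u-h:u+h]=m[v-h:v+h,u-h:u+h]
    n,l,s,ce=cv2.connectedComponentsWithStats(q); i=1+s[1:,4].argmax(); return s[i],ce[i]
s,ce=blob(g<55,281,124,30); print(s,ce); m=px2w(c,ce,.157); print('mouth',m.round(4),'hole dia',s[2]*(c[2][2]-.157)/304)
h=cv2.cvtColor(im,cv2.COLOR_RGB2HSV)
s,ce=blob((h[:,:,1]<70)&(h[:,:,2]>100),279,301,45); zt=o['eef_pos'][2]+.028; k=px2w(c,ce,zt); print(s,ce,'cap',k.round(4),o['eef_pos'])
print('disc dia',s[2]*(c[2][2]-zt)/304, s[3])
print('rel',rel(o['eef_pos']+np.r_[(m-k)[:2],0]), rel([m[0],m[1],.249]))
save('x.png',cv2.resize(im[60:180,220:340],(600,600),interpolation=cv2.INTER_CUBIC))
E
```

```text
[267 109  29  30 681] [280.72099853 123.75330396]
mouth [ 0.5605 -0.1528  0.157 ] hole dia 0.022404150845326556
[ 242  269   74   65 3818] [278.34730225 301.13750655] cap [ 0.5702 -0.2238  0.2769] [ 0.5701505  -0.2235236   0.24886404]
disc dia 0.02799178243231145 65
rel [ 0.179   0.0042 -0.    ] [ 0.1785  0.0042 -0.0004]
```

View pics/x.png

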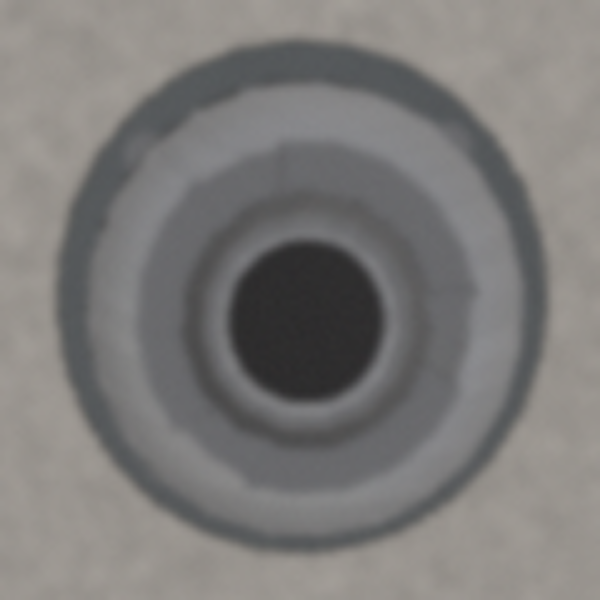

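Request:
{"fn": "drive_tool", "kwargs": {"targets": [[[0.06,0.0014,0],[0,0,0],0],[[0.06,0.0014,0],[0,0,0],0],[[0.0588,0.0014,0],[0,0,0],0],[[0,0,0.05],[0,0,0],0],[[0,0,0.05],[0,0,0],0],[[0,0,0.02],[0,0,0],0],[[0,0,0],[0,0,0],0],[[0,0,0],[0,0,0],0],[[0,0,0],[0,0,0],0],[[0,0,0],[0,0,0],0]]}}

```text
clock: 8.65
eef_pos: [0.5607, -0.1532, 0.2011]
orientation: [0.649, 0.761, 0.0, 0.0]
wrist_force: [0.3, -0.5, -0.8]
gripper_width: 0.0431
grasp_force: 36.1
```

```bash
cat >> h.py <<'E'
def st(m=(.5605,-.1528)):
    o=get_obs(); q=o['orientation']
    print('t',o['clock'],'p',o['eef_pos'].round(4),'yaw',np.degrees(2*np.arctan2(q[1],q[0])).round(2),'tilt',q[2:].round(4),'F',o['wrist_force'].round(2),'M',o['moment'].round(3),'j6',o['qpos'][5].round(3),'j1',o['qpos'][0].round(3),'w',o['gripper_width'].round(4),'rel',rel([*m,o['eef_pos'][2]]))
E
python3 -c "
from h import *
for i in range(3): st(); get_image('wrist')"
```

```text
Traceback (most recent call last):
  File "h.py", line 32, in st
    print('t',o['clock'],'p',o['eef_pos'].round(4),'yaw',np.degrees(2*np.arctan2(q[1],q[0])).round(2),'tilt',q[2:].round(4),'F',o['wrist_force'].round(2),'M',o['moment'].round(3),'j6',o['qpos'][5].round(3),'j1',o['qpos'][0].round(3),'w',o['gripper_width'].round(4),'rel',rel([*m,o['eef_pos'][2]]))
                                                                                                                                                                                                                                             ^^^^^^^^^^^^^^^^^^^^^^^^
AttributeError: 'float' object has no attribute 'round'
```

Request:
{"fn": "drive_tool", "kwargs": {"targets": [[[0.0005,0.0005,0.02],[0,0,0],0],[[0,0,0.015],[0,0,0],0],[[0,0,0.0075],[0,0,0],0],[[0,0,0.0075],[0,0,0],0],[[0,0,0],[0,0,0],0],[[0,0,0],[0,0,0],0]]}}

```text
clock: 9.4
eef_pos: [0.5607, -0.1529, 0.181]
orientation: [0.649, 0.761, 0.0, 0.0]
wrist_force: [-0.4, 0.5, 2.6]
gripper_width: 0.0428
grasp_force: 36.3
```

```bash
sed -i "s/o\['gripper_width'\].round(4)/round(o['gripper_width'],4)/" h.py
python3 -c "
from h import *
for i in range(3): st(); get_image('side')"
```

```text
t 9.4 p [ 0.5607 -0.1529  0.181 ] yaw 99.05 tilt [0.0001 0.0002] F [-0.39  0.45  2.59] M [ 0.022  0.139 -0.016] j6 1.147 j1 -0.266 w 0.0428 rel [ 0.0003 -0.0006 -0.    ]
t 9.45 p [ 0.5608 -0.1529  0.181 ] yaw 99.04 tilt [0.0001 0.0002] F [-0.61  1.34  2.08] M [-0.007  0.099 -0.006] j6 1.147 j1 -0.266 w 0.0427 rel [ 0.0003 -0.0006 -0.    ]
t 9.5 p [ 0.5608 -0.1529  0.181 ] yaw 99.04 tilt [0.0001 0.0002] F [-1.01 -0.45  2.34] M [ 0.054  0.121 -0.004] j6 1.147 j1 -0.266 w 0.0427 rel [ 0.0004 -0.0006 -0.    ]
```

Request:
{"fn": "drive_tool", "kwargs": {"targets": [[[0,0,0],[0,0,-0.07],0],[[0,0,0],[0,0,-0.1],0],[[0,0,0],[0,0,-0.1],0],[[0,0,0],[0,0,-0.07],0],[[0,0,0],[0,0,0],0]]}}

```text
clock: 10.18
eef_pos: [0.5607, -0.1529, 0.1805]
orientation: [0.504, 0.863, -0.0, -0.0]
wrist_force: [-0.2, -1.3, 0.1]
gripper_width: 0.0431
grasp_force: 36.4
```

```bash
python3 -c "
from h import *
for i in range(3): st(); get_image('side')"
```

```text
t 10.175 p [ 0.5607 -0.1529  0.1805] yaw 119.41 tilt [-0.     -0.0001] F [-0.16 -1.32  0.12] M [-0.019 -0.014  0.009] j6 0.791 j1 -0.266 w 0.0431 rel [ 0.0004 -0.0003  0.    ]
t 10.225 p [ 0.5607 -0.1528  0.1805] yaw 119.35 tilt [-0.0001 -0.0001] F [-0.12  0.2   0.25] M [ 0.014 -0.05  -0.018] j6 0.792 j1 -0.266 w 0.0432 rel [ 0.0003 -0.0003  0.    ]
t 10.275 p [ 0.5607 -0.1528  0.1805] yaw 119.35 tilt [-0.     -0.0001] F [-0.2   0.75  0.8 ] M [ 0.035 -0.013  0.049] j6 0.792 j1 -0.266 w 0.0431 rel [ 0.0003 -0.0004  0.    ]
```

Request:
{"fn": "drive_tool", "kwargs": {"targets": [[[0,0,0.005],[0,0,0],0],[[0,0,0.005],[0,0,0],0],[[0,0,0],[0,0,0],0]]}}

```text
clock: 10.7
eef_pos: [0.5607, -0.1529, 0.1766]
orientation: [0.504, 0.864, 0.0, 0.0]
wrist_force: [-0.3, 0.1, 1.4]
gripper_width: 0.043
grasp_force: 36.4
```

```bash
python3 -c "
from h import *
for i in range(3): st(); get_image('side')"
```

```text
t 10.7 p [ 0.5607 -0.1529  0.1766] yaw 119.43 tilt [0. 0.] F [-0.25  0.11  1.39] M [-0.034 -0.021 -0.061] j6 0.791 j1 -0.266 w 0.043 rel [ 0.0004 -0.0004 -0.    ]
t 10.75 p [ 0.5607 -0.1529  0.1768] yaw 119.44 tilt [0.     0.0001] F [-0.52  0.18  1.86] M [ 0.021  0.044 -0.031] j6 0.791 j1 -0.266 w 0.0426 rel [ 0.0004 -0.0004 -0.    ]
t 10.8 p [ 0.5607 -0.1529  0.1768] yaw 119.44 tilt [0.     0.0001] F [ 0.05 -0.59  2.48] M [ 0.029  0.071 -0.043] j6 0.791 j1 -0.266 w 0.0429 rel [ 0.0005 -0.0004 -0.    ]
```

Request:
{"fn": "drive_tool", "kwargs": {"targets": [[[0,0,0],[0,0,-0.1],0],[[0,0,0],[0,0,-0.1],0],[[0,0,0],[0,0,-0.1],0],[[0,0,0],[0,0,-0.1],0],[[0,0,0],[0,0,0],0]]}}

```text
clock: 11.48
eef_pos: [0.5607, -0.1529, 0.1768]
orientation: [0.314, 0.949, 0.0, 0.0]
wrist_force: [0.4, -0.5, 2.5]
gripper_width: 0.043
grasp_force: 36.4
```

```bash
python3 -c "
from h import *
for i in range(3): st(); get_image('side')"
```

```text
t 11.475 p [ 0.5607 -0.1529  0.1768] yaw 143.4 tilt [0.     0.0001] F [ 0.36 -0.5   2.55] M [ 0.043 -0.019  0.004] j6 0.373 j1 -0.266 w 0.043 rel [ 0.0005 -0.0002 -0.    ]
t 11.525 p [ 0.5607 -0.1528  0.1768] yaw 143.31 tilt [0.     0.0001] F [ 0.02 -0.52  3.04] M [ 0.048 -0.004 -0.032] j6 0.374 j1 -0.266 w 0.0429 rel [ 0.0005 -0.0003 -0.    ]
t 11.575 p [ 0.5607 -0.1528  0.1768] yaw 143.31 tilt [0.     0.0001] F [0.03 0.5  2.03] M [ 0.043  0.005 -0.039] j6 0.374 j1 -0.266 w 0.0431 rel [ 0.0005 -0.0003 -0.    ]
```

Request:
{"fn": "drive_tool", "kwargs": {"targets": [[[0,0,0],[0,0,-0.1],0],[[0,0,0],[0,0,-0.1],0],[[0,0,0],[0,0,-0.1],0],[[0,0,0],[0,0,-0.1],0],[[0,0,0],[0,0,0],0]]}}

```text
clock: 12.25
eef_pos: [0.5607, -0.1528, 0.1767]
orientation: [0.11, 0.994, 0.0, -0.0]
wrist_force: [-0.3, -0.3, 2.8]
gripper_width: 0.0434
grasp_force: 36.4
```

```bash
python3 -c "
from h import *
for i in range(3): st(); get_image('side')"
```

```text
t 12.25 p [ 0.5607 -0.1528  0.1767] yaw 167.34 tilt [ 0. -0.] F [-0.35 -0.27  2.79] M [ 0.014 -0.01  -0.026] j6 -0.045 j1 -0.266 w 0.0434 rel [0.0004 0.     0.    ]
t 12.3 p [ 0.5607 -0.1529  0.1767] yaw 167.26 tilt [-0.  0.] F [-0.1  -0.01  1.14] M [ 0.017 -0.013 -0.049] j6 -0.044 j1 -0.266 w 0.0431 rel [ 0.0005  0.     -0.    ]
t 12.35 p [ 0.5607 -0.1529  0.1767] yaw 167.27 tilt [0. 0.] F [-0.02  0.17  1.43] M [-0.007 -0.018 -0.024] j6 -0.044 j1 -0.266 w 0.0431 rel [ 0.0005  0.     -0.    ]
```

Request:
{"fn": "drive_tool", "kwargs": {"targets": [[[0,0,0],[0,0,-0.1],0],[[0,0,0],[0,0,-0.1],0],[[0,0,0],[0,0,-0.1],0],[[0,0,0],[0,0,0],0]]}}

```text
clock: 12.9
eef_pos: [0.5608, -0.1528, 0.1767]
orientation: [-0.046, 0.999, 0.0, 0.0]
wrist_force: [1.1, -0.2, 3.2]
gripper_width: 0.0429
grasp_force: 36.4
```

```bash
python3 -c "
from h import *
for i in range(3): st(); get_image('side')"
```

```text
t 12.9 p [ 0.5608 -0.1528  0.1767] yaw 185.33 tilt [0.0001 0.0002] F [ 1.11 -0.15  3.16] M [ 0.157 -0.128 -0.016] j6 -0.359 j1 -0.266 w 0.0429 rel [ 0.0008  0.     -0.    ]
t 12.95 p [ 0.5608 -0.1528  0.1767] yaw 185.26 tilt [0.0001 0.0001] F [0.77 0.16 1.73] M [ 0.134 -0.176  0.027] j6 -0.358 j1 -0.266 w 0.0428 rel [ 0.0008 -0.     -0.    ]
t 13.0 p [ 0.5608 -0.1528  0.1767] yaw 185.26 tilt [0.0001 0.0001] F [1.04 1.04 1.48] M [ 0.138 -0.17  -0.029] j6 -0.358 j1 -0.266 w 0.0429 rel [ 0.0007 -0.     -0.    ]
```

Request:
{"fn": "drive_tool", "kwargs": {"targets": [[[0,0,0],[0,0,-0.1],0],[[0,0,0],[0,0,-0.1],0],[[0,0,0],[0,0,0],0]]}}

```text
clock: 13.42
eef_pos: [0.5604, -0.1529, 0.1761]
orientation: [-0.151, 0.989, 0.0, -0.001]
wrist_force: [-0.6, -0.7, -1.0]
gripper_width: 0.0432
grasp_force: 36.1
```

```bash
python3 -c "
from h import *
for i in range(3): st(); get_image('side')"
```

```text
t 13.425 p [ 0.5604 -0.1529  0.1761] yaw 197.31 tilt [ 0.0002 -0.0006] F [-0.59 -0.72 -0.98] M [ 0.033 -0.005  0.032] j6 -0.568 j1 -0.266 w 0.0432 rel [-0.0003  0.0001 -0.    ]
t 13.475 p [ 0.5605 -0.1529  0.1762] yaw 197.25 tilt [ 0.0001 -0.0005] F [-0.42  0.47 -1.71] M [-0.023 -0.007  0.005] j6 -0.567 j1 -0.266 w 0.0431 rel [-0.0001  0.0001 -0.    ]
t 13.525 p [ 0.5605 -0.1529  0.1763] yaw 197.25 tilt [ 0.0001 -0.0004] F [-0.39 -0.85 -2.03] M [-0.017 -0.018 -0.042] j6 -0.567 j1 -0.266 w 0.0428 rel [-0.      0.0001  0.    ]
```

It dropped into a start, since the press force vanished. I'll follow it down lightly.

Request:
{"fn": "drive_tool", "kwargs": {"targets": [[[0,0,0.006],[0,0,0],0],[[0,0,0.006],[0,0,0],0],[[0,0,0.0043],[0,0,0],0],[[0,0,0],[0,0,0],0]]}}

```text
clock: 14.08
eef_pos: [0.5607, -0.1529, 0.1702]
orientation: [-0.152, 0.988, -0.0, 0.0]
wrist_force: [0.2, -0.0, 1.7]
gripper_width: 0.0429
grasp_force: 36.3
```

```bash
python3 -c "
from h import *
for i in range(3): st(); get_image('side')"
```

```text
t 14.075 p [ 0.5607 -0.1529  0.1702] yaw 197.43 tilt [-0.      0.0001] F [ 0.23 -0.03  1.72] M [-0.051  0.017  0.021] j6 -0.57 j1 -0.266 w 0.0429 rel [ 0.0005  0.0003 -0.    ]
t 14.125 p [ 0.5607 -0.1529  0.1703] yaw 197.43 tilt [-0.0001  0.0001] F [ 0.47 -0.2   1.62] M [-0.069 -0.004 -0.021] j6 -0.57 j1 -0.266 w 0.043 rel [ 0.0004  0.0003 -0.    ]
t 14.175 p [ 0.5607 -0.1529  0.1704] yaw 197.44 tilt [-0.0001  0.0002] F [0.33 0.23 1.06] M [-0.043  0.001 -0.035] j6 -0.571 j1 -0.266 w 0.0429 rel [ 0.0005  0.0004 -0.    ]
```

Request:
{"fn": "drive_tool", "kwargs": {"targets": [[[0,0,0.0012],[0,0,0.1],0],[[0,0,0.0012],[0,0,0.1],0],[[0,0,0.0012],[0,0,0.1],0],[[0,0,0.0012],[0,0,0.1],0],[[0,0,0.0012],[0,0,0.1],0],[[0,0,0],[0,0,0],0]]}}

```text
clock: 14.98
eef_pos: [0.5608, -0.1528, 0.1679]
orientation: [0.109, 0.994, 0.0, 0.0]
wrist_force: [0.6, -0.5, 1.4]
gripper_width: 0.0432
grasp_force: 36.3
```

```bash
python3 -c "
from h import *
for i in range(3): st(); get_image('side')"
```

```text
t 14.975 p [ 0.5608 -0.1528  0.1679] yaw 167.49 tilt [0.     0.0001] F [ 0.57 -0.52  1.45] M [-0.001 -0.141  0.002] j6 -0.048 j1 -0.266 w 0.0432 rel [ 0.0007 -0.0001 -0.    ]
t 15.025 p [ 0.5608 -0.1528  0.1679] yaw 167.57 tilt [0.     0.0002] F [0.45 0.01 1.75] M [ 0.052 -0.138 -0.061] j6 -0.049 j1 -0.266 w 0.0429 rel [ 0.0008 -0.0001 -0.    ]
t 15.075 p [ 0.5608 -0.1528  0.1679] yaw 167.58 tilt [0.     0.0002] F [0.01 0.89 0.64] M [ 0.033 -0.125 -0.027] j6 -0.049 j1 -0.266 w 0.0428 rel [ 0.0008 -0.0001 -0.    ]
```

Request:
{"fn": "drive_tool", "kwargs": {"targets": [[[0,0,0.0013],[0,0,0.1],0],[[0,0,0.0013],[0,0,0.1],0],[[0,0,0.0013],[0,0,0.1],0],[[0,0,0.0013],[0,0,0.1],0],[[0,0,0.0013],[0,0,0.1],0],[[0,0,0],[0,0,0],0]]}}

```text
clock: 15.88
eef_pos: [0.5606, -0.1529, 0.1652]
orientation: [0.362, 0.932, -0.0, -0.0]
wrist_force: [-0.4, 0.0, 1.2]
gripper_width: 0.0429
grasp_force: 36.3
```

```bash
python3 -c "
from h import *
for i in range(3): st(); get_image('side')"
```

```text
t 15.875 p [ 0.5606 -0.1529  0.1652] yaw 137.55 tilt [-0. -0.] F [-0.39  0.03  1.21] M [ 0.012  0.013 -0.034] j6 0.475 j1 -0.266 w 0.0429 rel [ 0.0004 -0.0001  0.    ]
t 15.925 p [ 0.5606 -0.1529  0.1652] yaw 137.62 tilt [ 0. -0.] F [-0.27 -0.36  1.05] M [-0.003  0.012 -0.012] j6 0.473 j1 -0.266 w 0.043 rel [ 0.0004 -0.0001  0.    ]
t 15.975 p [ 0.5607 -0.1529  0.1652] yaw 137.62 tilt [-0.  0.] F [ 0.37 -0.79  1.49] M [ 0.02  -0.001 -0.01 ] j6 0.473 j1 -0.266 w 0.043 rel [ 0.0005 -0.0002 -0.    ]
```

Request:
{"fn": "drive_tool", "kwargs": {"targets": [[[0,0,0.0014],[0,0,0.1],0],[[0,0,0.0014],[0,0,0.1],0],[[0,0,0.0014],[0,0,0.07],0],[[0,0,0],[0,0,0],0],[[0,0,0],[0,0,0],0]]}}

```text
clock: 16.65
eef_pos: [0.5607, -0.1529, 0.1636]
orientation: [0.49, 0.872, 0.0, 0.0]
wrist_force: [0.5, -0.7, 1.4]
gripper_width: 0.0428
grasp_force: 36.3
```

```bash
python3 -c "
from h import *
for i in range(3): st(); get_image('side')"
```

```text
t 16.65 p [ 0.5607 -0.1529  0.1636] yaw 121.38 tilt [0. 0.] F [ 0.51 -0.69  1.39] M [0.034 0.032 0.005] j6 0.757 j1 -0.266 w 0.0428 rel [ 0.0004 -0.0003 -0.    ]
t 16.7 p [ 0.5607 -0.1529  0.1636] yaw 121.35 tilt [-0.      0.0001] F [-0.91  0.29  1.6 ] M [-0.005  0.008 -0.031] j6 0.757 j1 -0.266 w 0.043 rel [ 0.0004 -0.0003 -0.    ]
t 16.75 p [ 0.5607 -0.1529  0.1635] yaw 121.33 tilt [-0.  0.] F [0.11 0.25 2.77] M [ 0.016  0.041 -0.038] j6 0.758 j1 -0.266 w 0.0428 rel [ 0.0004 -0.0003 -0.    ]
```

Request:
{"fn": "drive_tool", "kwargs": {"targets": [[[0,0,0.001],[0,0,0.08],0],[[0,0,0.001],[0,0,0.07],0],[[0,0,0],[0,0,0],0],[[0,0,0],[0,0,0],0]]}}

```text
clock: 17.3
eef_pos: [0.5607, -0.1529, 0.1627]
orientation: [0.557, 0.831, 0.0, 0.0]
wrist_force: [0.6, 0.0, 1.4]
gripper_width: 0.0428
grasp_force: 36.3
```

```bash
python3 -c "
from h import *
for i in range(4): st(); get_image('side')"
```

```text
t 17.3 p [ 0.5607 -0.1529  0.1627] yaw 112.35 tilt [0. 0.] F [0.55 0.03 1.43] M [0.011 0.039 0.013] j6 0.915 j1 -0.266 w 0.0428 rel [ 0.0003 -0.0004 -0.    ]
t 17.35 p [ 0.5607 -0.1529  0.1627] yaw 112.33 tilt [0. 0.] F [-0.25  0.66  2.66] M [-0.026 -0.031  0.005] j6 0.915 j1 -0.266 w 0.0433 rel [ 0.0003 -0.0004 -0.    ]
t 17.4 p [ 0.5607 -0.1529  0.1627] yaw 112.31 tilt [0. 0.] F [-0.86  0.45  2.2 ] M [ 0.012 -0.013 -0.012] j6 0.915 j1 -0.266 w 0.0429 rel [ 0.0003 -0.0004 -0.    ]
t 17.45 p [ 0.5607 -0.1529  0.1627] yaw 112.3 tilt [-0.  0.] F [-0.43 -0.27  0.88] M [-0.005  0.039  0.021] j6 0.915 j1 -0.266 w 0.0432 rel [ 0.0004 -0.0004 -0.    ]
```

Request:
{"fn": "drive_tool", "kwargs": {"targets": [[[0,0,0.001],[0,0,0.06],0],[[0,0,0.0006],[0,0,0.05],0],[[0,0,0],[0,0,0],0],[[0,0,0],[0,0,0],0]]}}

```text
clock: 18.0
eef_pos: [0.5607, -0.1528, 0.1621]
orientation: [0.604, 0.797, 0.0, 0.0]
wrist_force: [0.1, 0.1, 1.7]
gripper_width: 0.0431
grasp_force: 36.4
```

```bash
python3 -c "
from h import *
for i in range(4): st(); get_image('side')"
```

```text
t 18.0 p [ 0.5607 -0.1528  0.1621] yaw 105.73 tilt [0.0001 0.0001] F [0.06 0.06 1.72] M [ 0.107 -0.086  0.167] j6 1.03 j1 -0.266 w 0.0431 rel [ 0.0003 -0.0005 -0.    ]
t 18.05 p [ 0.5607 -0.1528  0.1621] yaw 105.71 tilt [0. 0.] F [1.03 0.34 1.77] M [ 0.007 -0.07   0.167] j6 1.03 j1 -0.266 w 0.0428 rel [ 0.0002 -0.0005 -0.    ]
t 18.1 p [ 0.5607 -0.1528  0.1621] yaw 105.7 tilt [0.0001 0.    ] F [0.24 0.33 2.39] M [ 0.029 -0.054  0.165] j6 1.031 j1 -0.266 w 0.0429 rel [ 0.0003 -0.0005 -0.    ]
t 18.15 p [ 0.5607 -0.1528  0.1621] yaw 105.68 tilt [0. 0.] F [ 0.3  -0.32  1.68] M [ 0.085 -0.092  0.173] j6 1.031 j1 -0.266 w 0.0432 rel [ 0.0003 -0.0005 -0.    ]
```

Torque is 0.17 N m at the full depth, after about 86° of turn, so the cap is home. I'll snug it a little, ease off and let go.

Request:
{"fn": "drive_tool", "kwargs": {"targets": [[[0,0,0],[0,0,0.025],0],[[0,0,0],[0,0,0.02],0],[[0,0,0],[0,0,0],0],[[0,0,0],[0,0,0],0]]}}

```text
clock: 18.7
eef_pos: [0.5607, -0.1529, 0.1621]
orientation: [0.623, 0.782, 0.0, 0.0]
wrist_force: [0.4, -0.5, 2.1]
gripper_width: 0.0432
grasp_force: 36.4
```

```bash
python3 -c "
from h import *
for i in range(4): st(); get_image('side')"
```

```text
t 18.7 p [ 0.5607 -0.1529  0.1621] yaw 102.95 tilt [0. 0.] F [ 0.37 -0.53  2.11] M [ 0.019 -0.169  0.248] j6 1.079 j1 -0.266 w 0.0432 rel [ 0.0003 -0.0005 -0.    ]
t 18.75 p [ 0.5607 -0.1528  0.162 ] yaw 102.96 tilt [-0. -0.] F [1.26 0.85 1.21] M [ 0.02  -0.149  0.266] j6 1.079 j1 -0.266 w 0.0428 rel [ 0.0002 -0.0004  0.    ]
t 18.8 p [ 0.5607 -0.1529  0.1621] yaw 102.95 tilt [0. 0.] F [1.29 0.01 2.1 ] M [ 0.114 -0.138  0.256] j6 1.079 j1 -0.266 w 0.0432 rel [ 0.0003 -0.0005 -0.    ]
t 18.85 p [ 0.5607 -0.1528  0.162 ] yaw 102.95 tilt [0. 0.] F [ 0.54 -0.38  2.06] M [ 0.027 -0.174  0.219] j6 1.079 j1 -0.266 w 0.0431 rel [ 0.0002 -0.0005 -0.    ]
```

Request:
{"fn": "drive_tool", "kwargs": {"targets": [[[0,0,0],[0,0,-0.05],0],[[0,0,-0.003],[0,0,-0.05],0],[[0,0,-0.003],[0,0,0],0],[[0,0,0],[0,0,0],0],[[0,0,0],[0,0,0],1],[[0,0,0],[0,0,0],1],[[0,0,0],[0,0,0],1],[[0,0,0],[0,0,0],1],[[0,0,0],[0,0,0],1],[[0,0,-0.03],[0,0,0],1],[[0,0,-0.05],[0,0,0],1],[[0,0,-0.08],[0,0,0],1]]}}

```text
clock: 20.4
eef_pos: [0.5604, -0.1528, 0.2292]
orientation: [0.581, 0.814, -0.0, -0.0]
wrist_force: [0.6, -0.7, 0.7]
gripper_width: 0.0854
grasp_force: 0.0
```

Request:
{"fn": "drive_tool", "kwargs": {"targets": [[[-0.08,0,-0.1],[0,0,0],1],[[-0.12,0,0],[0,0,0],1],[[0,0,0],[0,0,0],1],[[0,0,0],[0,0,0],1],[[0,0,0],[0,0,0],1]]}}

```text
clock: 21.02
eef_pos: [0.5865, -0.2277, 0.269]
orientation: [0.581, 0.814, 0.0, 0.0]
wrist_force: [0.1, -0.7, -0.0]
gripper_width: 0.0856
grasp_force: 0.0
```

```bash
python3 - <<'E'
from h import *
st(); o=get_obs(); c=cam('wrist',o); w=get_image('wrist'); s=get_image('side')
print(w2px(c,[.5607,-.1529,.1945]), px2w(c,w2px(c,[.5607,-.1529,.1945]),.1945))
u=s[130:230,220:340]; a=cv2.resize(u,(480,400)); save('fin.png',np.hstack([a,cv2.resize(w[0:210,140:420],(320,240)) if 0 else cv2.resize(w,(320,400))]))
p=w2px(c,[.5607,-.1529,.1945]).astype(int)
print(capdisc(w,.1945,c,(max(p[1]-70,0),p[1]+70,p[0]-80,p[0]+80)))
E
```

```text
t 21.025 p [ 0.5865 -0.2277  0.269 ] yaw 108.99 tilt [0.0001 0.0001] F [ 0.09 -0.66 -0.  ] M [0.041 0.015 0.001] j6 0.869 j1 -0.37 w 0.0856 rel [ 0.1982 -0.0005 -0.    ]
[278.32563828 112.58421456] [ 0.5607 -0.1529  0.1945]
(np.int32(1898), array([278.29820864, 112.35300316]), array([ 0.5606, -0.1528,  0.1945]))
```

View pics/fin.png

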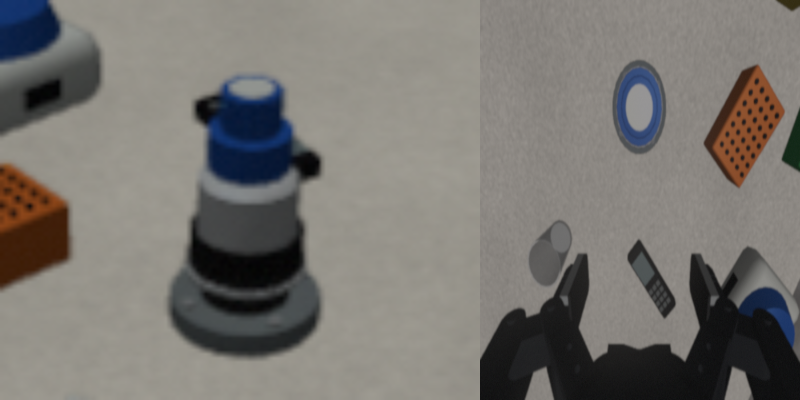

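The picture shows the cap seated low, level and centred on the canister, and the disc position in the wrist image confirms it at the home height. The gripper is clear, so I'm handing in.

```bash
python3 -c "
from bench import *
print(close_job())"
```

```text
the job is handed in; nothing more can be done
None
```

The blue cap is screwed fully home on the canister, snugged to about 0.25 N m and released with the arm clear, and the job was handed in at about 21 s on the robot's clock.

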